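# Close the tea corner: box the cartons, hang the jars in balance

### The arm

A 7-joint arm with a two-finger parallel gripper is mounted at the origin on the work surface. World frame = base frame: x ahead of the robot, y to its left, z up, the work surface at z = 0. Lengths are in m, angles in degrees, forces in N, time in s.
With the tool pointing down it reaches from about 0.4 to 0.875 m from the base axis. Payload 6.5 kg.
Tool frame: the origin (TCP) lies on the centre line of the jaws, within the pads' length; the fingertips stand 11 mm ahead of it and the grasp point (between the pads) lies 8 mm behind it; z points along the fingers, y is the line along which they close (so a half turn about z gives the same grasp; the last joint's range is limited). The gripper opens to 85 mm and grips with 20 to 120 N. Pads are 22 mm wide; open, the fingers measure 114 mm over their backs; the gripper's body (76 mm by 85 mm) begins 54 mm behind the grasp point. The pads swing forward as they close: fully open they stand 13 mm farther back than shut.
Start: joints at [-76.902, 30.733, -0.252, 88.115, 0.149, 61.152, -4.079], TCP at [0.189, 0.622, 0.242] pointing down, gripper open.
Joint ranges: [-154.64, 154.64], [-21.42, 123.67], [-72.66, 72.17], [13.99, 137.28], [-74.86, 254.86], [10.95, 109.41], [-158.01, 158.01]. Speed limits (degrees/s): [136.94, 136.94, 180, 180, 180, 180, 180].

### API

Orientations are given as [roll, pitch, yaw] about the fixed x, y, z axes, in that order (R = Rz(yaw) Ry(pitch) Rx(roll)).
In Python, from station import * gives the robot as it stands. The module is installed in compiled form; this text tells all that it offers.
- The arm moves only by the tool step_arm, never from a script. Its argument "plan" is a list of rows, each a list of 4 numbers: the shift along the world's x, y, z normalised to -1 to 1, where 1 is 0.3 m, then the turn about the world's z normalised to -1 to 1, where 1 is 180 degrees. In form: [[dx, dy, dz, yaw], ...]. A call has exactly 10 rows; each row is the pose to reach, as a shift and turn from the pose commanded when the call began, turning the shorter way round; what a row does not reach only later rows make up. A row lasts 1/8 s, in which the tool goes at most 62.5 mm and 10.7 degrees, less where a joint would pass 70% of its speed; a pose out of reach is approached as far as the arm can. A call with a number of a shift or a turn outside -1 to 1 is refused whole. A call with a gripper value outside its range is refused whole. "grip" is the opening, from 0 (shut) to 1 (fully open), set as the call begins (left out, the last holds). The fingers move at their own pace and stop on an object; the grip force is fixed at half the most. Time passes only in rows, so rows that repeat a pose let the fingers close, or fill a call up. It gives the time, the measured TCP pose, the force, the opening and the grip force at its end, in the units of the state.
- get_state(): the state, without advancing time (a new reading comes with each control period).
- camera(name): name is "side" or "top" or "wrist"; returns the picture (400x640x3 uint8, red, green, blue); there is no depth.
- camera_model(name): a dict with "K" (3x3 intrinsics, pixels), "rvec" (rotation vector, rad) and "tvec" (3), from world to camera coordinates, as OpenCV has them; the wrist camera has in their place "hand_eye" (4x4, takes a point from camera to tool coordinates, whose origin is the TCP and whose axes are the flange's). Camera axes: x right, y down, z forward; pixel columns grow to the right and rows downward; lengths in m; the calibration is good to about 2 mm. The wrist camera is an equidistant fisheye: a pixel r from the principal point sees the ray r / f radians off the axis. A picture is of the moment at which its call begins: read the wrist's pose just before it. camera_model takes no time and is no camera call.
- finish_job(): hands the job in; it is judged then, once.
The state is a dict: "clock": time; "joints": joint angles; "joint_velocities": joint speeds; "joint_efforts": joint torques, N m; "ee_pos": TCP position; "orientation": TCP orientation; "ft_force": force on the tool from outside, world axes, zero at the start; "torque": the same for the moment, N m; "gripper_width": finger opening in m; "finger_force": force on a finger pad.
Only numpy, scipy, OpenCV 4.12 (cv2) and the standard library are available. Lean on these libraries where they do the work, as an engineer would, in place of code of your own. Each camera call takes 0.05 s, during which the arm holds its last target. There are 200 camera calls.

### The job

Tidy the tea corner: slide the cover of the white tea box open, lay both tea-bag cartons on the floor of its compartment, and slide the cover fully home again. Hang every tea jar by its bail on its own hook of the pivoting bar, alternately left and right so that the bar never carries two jars more on one side than on the other, with an odd last jar on an inner hook and both others on matching hooks. Handle the bar gently so that it never leans much further than a single jar makes it, and leave the other things where they are.

Things in the scene. Friction and masses are not known exactly. Their poses are not given: they have to be found in the camera images.
- jar1_center (a point): Glass tea jar, black contents, may be absent: 58 mm wide, 78 mm high, 0.3 kg (5 % spread); above it a rigid wire bail (8 mm wire, 60 mm wide, in the jar's y-z plane), then a pale wooden grip 22 (x) by 16 (y) by 36 mm high. Point on the axis, 80 mm above the underside; lid top 2 mm below it, underside of the bail's top wire 38 mm above it, grip 44 to 80 mm above. Starts upright, z up.
- jar2_center (a point): Glass tea jar, brick-red contents, may be absent: 58 mm wide, 78 mm high, 0.3 kg (5 % spread); above it a rigid wire bail (8 mm wire, 60 mm wide, in the jar's y-z plane), then a pale wooden grip 22 (x) by 16 (y) by 36 mm high. Point on the axis, 80 mm above the underside; lid top 2 mm below it, underside of the bail's top wire 38 mm above it, grip 44 to 80 mm above. Starts upright, z up.
- jar3_center (a point): Glass tea jar, yellow contents, may be absent: 58 mm wide, 78 mm high, 0.3 kg (5 % spread); above it a rigid wire bail (8 mm wire, 60 mm wide, in the jar's y-z plane), then a pale wooden grip 22 (x) by 16 (y) by 36 mm high. Point on the axis, 80 mm above the underside; lid top 2 mm below it, underside of the bail's top wire 38 mm above it, grip 44 to 80 mm above. Starts upright, z up.
- jar4_center (a point): Glass tea jar, green contents, may be absent: 58 mm wide, 78 mm high, 0.3 kg (5 % spread); above it a rigid wire bail (8 mm wire, 60 mm wide, in the jar's y-z plane), then a pale wooden grip 22 (x) by 16 (y) by 36 mm high. Point on the axis, 80 mm above the underside; lid top 2 mm below it, underside of the bail's top wire 38 mm above it, grip 44 to 80 mm above. Starts upright, z up.
- hook_left_outer (a point): Left outer hook of the bar (left = +y), 170 mm from the pivot: lowest point of its upper side, where a bail rests. 8 mm wire pointing along the rack's -x; seat 45 mm out from the bar's middle, upturned tip 25 mm further out at most, its top 14 mm above the seat. Hang a jar by passing the hook through its bail along the rack's +x, then lower. Moves with the bar; axes the rack's when level.
- hook_left_inner (a point): Left inner hook of the bar (left = +y), 85 mm from the pivot: lowest point of its upper side, where a bail rests. 8 mm wire pointing along the rack's -x; seat 45 mm out from the bar's middle, upturned tip 25 mm further out at most, its top 14 mm above the seat. Hang a jar by passing the hook through its bail along the rack's +x, then lower. Moves with the bar; axes the rack's when level.
- hook_right_inner (a point): Right inner hook of the bar (left = +y), 85 mm from the pivot: lowest point of its upper side, where a bail rests. 8 mm wire pointing along the rack's -x; seat 45 mm out from the bar's middle, upturned tip 25 mm further out at most, its top 14 mm above the seat. Hang a jar by passing the hook through its bail along the rack's +x, then lower. Moves with the bar; axes the rack's when level.
- hook_right_outer (a point): Right outer hook of the bar (left = +y), 170 mm from the pivot: lowest point of its upper side, where a bail rests. 8 mm wire pointing along the rack's -x; seat 45 mm out from the bar's middle, upturned tip 25 mm further out at most, its top 14 mm above the seat. Hang a jar by passing the hook through its bail along the rack's +x, then lower. Moves with the bar; axes the rack's when level.
- bar (a joint): Tilt of the wooden bar (400 mm long, 20 high, 14 deep; pivot in its middle 270 mm above the table, thin post behind), rad: 0 level, positive = left (+y) end up. A damped spring of 3 N m/rad centres it: one jar tilts it 0.08 on an inner hook, 0.17 on an outer one, two on one side 0.25; stops at 0.27.
- compartment (a point): Centre of the floor of the open compartment in the white tea box; x across, y along the box. Inside 123 mm (x) by 180 mm (y), floor 6 mm above the table, walls 6 mm thick, rim 49 mm above its floor. The box (135 by 385 mm, fixed) continues towards -y as a closed deck.
- cover (a joint): Slide of the wooden cover, m: 0 = fully over the compartment, 0.18 = fully open; opens towards the box's -y, over the deck. Friction about 1.5 N, stays where left. Cover 125 by 196 by 6 mm, its top 63 mm above the table.
- cover_handle (a point): Middle of the dark ridge handle on the cover, 44 mm (x) by 14 mm (y), rising 34 mm above the cover; this point is half-way up, 17 mm above the cover's top at the ridge centre. Axes as the box's.
- carton_red_center (a point): Centre of the red tea-bag carton (rigid, 80 mm along its x, 38 mm along y, 40 mm high, 0.06 to 0.13 kg, with a contrasting band), lying on the table at first.
- carton_green_center (a point): Centre of the green tea-bag carton (rigid, 80 mm along its x, 38 mm along y, 40 mm high, 0.06 to 0.13 kg, with a contrasting band), lying on the table at first.
- snack_bowl: Bystander: white bowl, 124 mm wide, 45 mm high; origin at the middle of its underside. Leave it alone.
- green_tin: Bystander: green round tin, 72 mm wide, 88 mm high; origin at the middle of its underside. Leave it alone.
- cup_stack: Bystander: stack of paper cups, 75 mm wide, 113 mm high; origin at the middle of its underside. Leave it alone.
- remote: Bystander: white remote control, 150 by 38 by 18 mm; origin at the middle of its underside. Leave it alone.
- speaker: Bystander: white speaker, 70 by 150 by 75 mm; origin at the middle of its underside. Leave it alone.
- card_box: Bystander: box of playing cards, 90 by 64 by 20 mm; origin at the middle of its underside. Leave it alone.
There are look-alikes about, which are no part of the job. What is shaped like the part that bears jar1_center but blue or purple is not meant.

How it is judged (in metres and radians):
On the way, in this order (a step that is already met when the one before it is completed fails the run):
1. the cover is slid open (value of joint cover above 0.12 m), for 0.2 s.
2. both cartons lie in the compartment (x of carton_red_center in the frame of compartment between -0.06 and 0.06 m and y of carton_red_center in the frame of compartment between -0.09 and 0.09 m and z of each of carton_red_center, carton_green_center in the frame of compartment below 0.03 m and x of carton_green_center in the frame of compartment between -0.06 and 0.06 m and y of carton_green_center in the frame of compartment between -0.09 and 0.09 m), for 0.2 s.
3. the cover is slid home over them (value of joint cover below 0.008 m), for 0.2 s.
At the end, for the whole second after the job is handed in: Both cartons lie inside the compartment on its floor; the cover is closed to within 8 mm; every jar present hangs upright from a hook by its bail (within 26 mm of the hook sideways); the bar is at rest within 0.125 rad of level (all of step 2 and value of joint cover below 0.008 m and ((horizontal distance between jar1_center and hook_left_outer below 0.026 m and z of jar1_center in the frame of hook_left_outer between -0.05 and -0.025 m) or (horizontal distance between jar1_center and hook_left_inner below 0.026 m and z of jar1_center in the frame of hook_left_inner between -0.05 and -0.025 m) or (horizontal distance between jar1_center and hook_right_inner below 0.026 m and z of jar1_center in the frame of hook_right_inner between -0.05 and -0.025 m) or (horizontal distance between jar1_center and hook_right_outer below 0.026 m and z of jar1_center in the frame of hook_right_outer between -0.05 and -0.025 m)) and angle between each of jar1_center, jar2_center, jar3_center, jar4_center's own z axis and vertical below 0.3 rad and ((horizontal distance between jar2_center and hook_left_outer below 0.026 m and z of jar2_center in the frame of hook_left_outer between -0.05 and -0.025 m) or (horizontal distance between jar2_center and hook_left_inner below 0.026 m and z of jar2_center in the frame of hook_left_inner between -0.05 and -0.025 m) or (horizontal distance between jar2_center and hook_right_inner below 0.026 m and z of jar2_center in the frame of hook_right_inner between -0.05 and -0.025 m) or (horizontal distance between jar2_center and hook_right_outer below 0.026 m and z of jar2_center in the frame of hook_right_outer between -0.05 and -0.025 m)) and ((horizontal distance between jar3_center and hook_left_outer below 0.026 m and z of jar3_center in the frame of hook_left_outer between -0.05 and -0.025 m) or (horizontal distance between jar3_center and hook_left_inner below 0.026 m and z of jar3_center in the frame of hook_left_inner between -0.05 and -0.025 m) or (horizontal distance between jar3_center and hook_right_inner below 0.026 m and z of jar3_center in the frame of hook_right_inner between -0.05 and -0.025 m) or (horizontal distance between jar3_center and hook_right_outer below 0.026 m and z of jar3_center in the frame of hook_right_outer between -0.05 and -0.025 m)) and ((horizontal distance between jar4_center and hook_left_outer below 0.026 m and z of jar4_center in the frame of hook_left_outer between -0.05 and -0.025 m) or (horizontal distance between jar4_center and hook_left_inner below 0.026 m and z of jar4_center in the frame of hook_left_inner between -0.05 and -0.025 m) or (horizontal distance between jar4_center and hook_right_inner below 0.026 m and z of jar4_center in the frame of hook_right_inner between -0.05 and -0.025 m) or (horizontal distance between jar4_center and hook_right_outer below 0.026 m and z of jar4_center in the frame of hook_right_outer between -0.05 and -0.025 m)) and value of joint bar between -0.125 and 0.125 rad and velocity of joint bar between -0.2 and 0.2 rad/s); the robot touches nothing.
It fails at once if the bar tips by more than 0.21 rad (value of joint bar above 0.21 rad or value of joint bar below -0.21 rad).
It fails at once if a bystander is moved by more than 30 mm (distance of any of snack_bowl, green_tin, cup_stack, remote, speaker, card_box from where it was at the start of the episode above 0.03 m).
Of jar1, jar2, jar3, jar4 only 2 to 4 are there at a start; the rules pass over those that are not, and their reading is None.
At some moment in a run one of carton_red, carton_green may be knocked a few centimetres aside while the robot is not near it.
It also fails if it takes over 210 s, if anything falls off the work surface, if the arm or the gripper's body presses on something with over 40 N, if the wrist force passes 120 N, or if a joint passes its speed limit or range.

## Working session

There is one attempt and no reset: what is moved stays moved. The work goes in short steps, Python scripts to look and compute and a tool call to move; the robot and the scene stay as the last step left them, time stands still between calls to the robot, and variables do not carry over. Pictures are saved under pics/ and viewed, at most 14 in all, crops included, and the job is handed in when it is done.

Besides the shell and the picture viewer there is one more tool, called after ">>>" by a JSON object that holds its "name" and its "arguments". step_arm: Moves the arm, as the interface text tells. Its arguments: {"type":"object","properties":{"plan":{"type":"array","items":{"type":"array","items":{"type":"number","minimum":-1,"maximum":1}}},"grip":{"type":"number"}},"required":["plan"]}

```bash
mkdir -p pics; python3 - <<'E'
from station import *
import cv2
print(get_state())
for n in("side","top","wrist"):
    print(n,camera_model(n)); cv2.imwrite(f"pics/{n}0.png",camera(n)[:,:,::-1])
E
```

```text
{'clock': 0.0, 'joints': array([-76.90259757,  30.77920775,  -0.25567831,  88.17193007,
         0.14873403,  61.15312427,  -4.0790771 ]), 'joint_velocities': array([-0.09150846, -0.01937732,  0.03048608, -0.02378391, -0.18257093,
        0.01707148,  0.08659138]), 'joint_efforts': array([-1.65409560e-04, -5.83411932e+01,  1.04864717e+00, -2.59110028e+01,
        1.23986421e-02,  9.60059959e-03,  2.56649417e-05]), 'ee_pos': array([0.18867013, 0.62135169, 0.24138513]), 'orientation': array([-1.79896285e+02,  6.70383983e-03,  1.63115189e+02]), 'ft_force': array([ 0.03769692,  0.0376362 , -0.28282293]), 'torque': array([-0.007839  ,  0.03703727, -0.0203437 ]), 'finger_force': 0.0, 'gripper_width': 0.08535646845737965}
side {'K': array([[518.45098718,   0.        , 323.78186825],
       [  0.        , 518.45098718, 197.71240112],
       [  0.        ,   0.        ,   1.        ]]), 'rvec': array([ 0.41753782, -2.71960928,  1.25199772]), 'tvec': array([0.49882263, 0.17428445, 1.78818551])}
top {'K': array([[497.46579153,   0.        , 329.64517988],
       [  0.        , 497.46579153, 203.02765085],
       [  0.        ,   0.        ,   1.        ]]), 'rvec': array([ 2.12433395, -2.17413414,  0.09118712]), 'tvec': array([0.12165929, 0.51209053, 1.41301569])}
wrist {'K': array([[309.70691629,   0.        , 316.40754372],
       [  0.        , 309.70691629, 198.9553989 ],
       [  0.        ,   0.        ,   1.        ]]), 'hand_eye': array([[ 1.67370542e-04, -9.46755146e-01, -3.21954448e-01,
         8.30416091e-02],
       [ 9.99999798e-01, -3.92172069e-05,  6.35181785e-04,
        -7.04054952e-04],
       [-6.13987777e-04, -3.21954489e-01,  9.46754947e-01,
        -1.31409360e-01],
       [ 0.00000000e+00,  0.00000000e+00,  0.00000000e+00,
         1.00000000e+00]])}
```

View pics/top0.png

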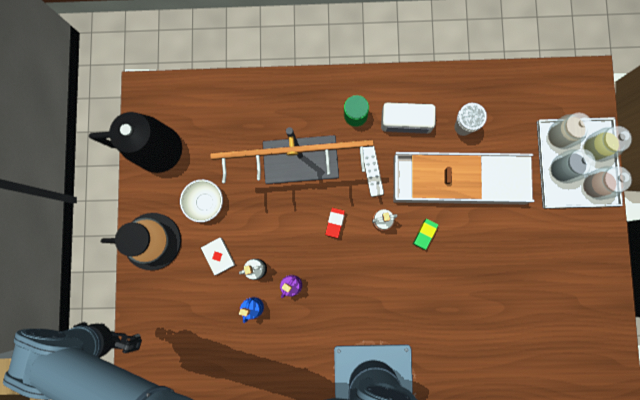

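View pics/side0.png

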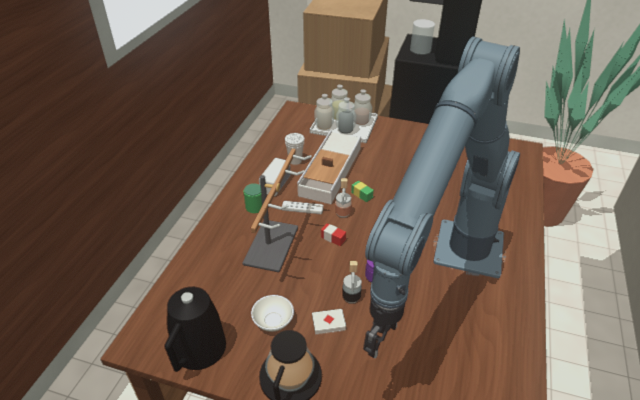

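Top view: the bar runs from (210,155) to (372,143), the box and cover sit at (396–532, 152–203), and the cover handle is at (448,176). The red carton is at (335,223) and the green one at (426,235). Jar-shaped candidates are (254,270) dark, (385,219) reddish, (251,308) blue decoy and (290,286) purple decoy. The canisters on the tray at (585,155) are shelf decor. I choose the first two and will check them in a close crop.

```bash
cat > h.py <<'E'
from station import *
import numpy as np, cv2
from scipy.spatial.transform import Rotation as R
def ray(n,u,v):
    m=camera_model(n); K=m["K"]; d=np.linalg.solve(K,[u,v,1.]); Rm=cv2.Rodrigues(m["rvec"])[0]
    return -Rm.T@m["tvec"], Rm.T@d
def plane(n,u,v,z):
    o,d=ray(n,u,v); return o+d*(z-o[2])/d[2]
def tri(a,b):
    (o1,d1),(o2,d2)=ray("top",*a),ray("side",*b)
    s=np.linalg.lstsq(np.c_[d1,-d2],o2-o1,rcond=None)[0]
    p,q=o1+s[0]*d1,o2+s[1]*d2; return (p+q)/2,np.linalg.norm(p-q)
def proj(n,P):
    m=camera_model(n); return cv2.projectPoints(np.float64(P).reshape(-1,3),m["rvec"],m["tvec"],m["K"],None)[0][:,0]
def wray(s,u,v):
    m=camera_model("wrist"); K=m["K"]; x=np.array([u-K[0,2],v-K[1,2]]); r=np.hypot(*x); t=r/K[0,0]
    d=np.r_[np.sin(t)*x/max(r,1e-9),np.cos(t)]; H=m["hand_eye"]; Rm=R.from_euler("xyz",s["orientation"],degrees=True).as_matrix()
    return s["ee_pos"]+Rm@H[:3,3], Rm@H[:3,:3]@d
def wplane(s,u,v,z):
    o,d=wray(s,u,v); return o+d*(z-o[2])/d[2]
def wproj(s,P):
    m=camera_model("wrist");K=m["K"];H=m["hand_eye"];Rm=R.from_euler("xyz",s["orientation"],degrees=True).as_matrix()
    c=H[:3,:3].T@(Rm.T@(np.asarray(P)-s["ee_pos"])-H[:3,3]); t=np.arctan2(np.hypot(*c[:2]),c[2]); return K[:2,2]+K[0,0]*t*c[:2]/np.hypot(*c[:2])
E
python3 - <<'E'
from h import *
t=cv2.imread("pics/top0.png"); s=cv2.imread("pics/side0.png")
a=cv2.resize(t[120:320,195:545],None,fx=2.2,fy=2.2,interpolation=cv2.INTER_CUBIC)
b=cv2.resize(s[140:310,225:385],None,fx=3.4,fy=3.4,interpolation=cv2.INTER_CUBIC)
cv2.imwrite("pics/ca.png",a);cv2.imwrite("pics/cb.png",b)
for n,u,v,z in [("jarA",254,270,.12),("jarB",385,219,.12),("red",335,223,.04),("green",426,235,.04),("handle",448,176,.097),("barL",210,155,.28),("barR",372,143,.28),("boxTL",396,152,.055),("boxTR",531,152,.055),("boxBL",396,199,.055)]: print(n,plane("top",u,v,z).round(3))
hsv=cv2.cvtColor(t,cv2.COLOR_BGR2HSV)
for nm,lo,hi in [("red",(0,190,120),(4,255,255)),("red2",(176,190,120),(180,255,255)),("green",(50,150,90),(75,255,255)),("yellow",(24,180,150),(35,255,255)),("dark",(0,0,0),(20,255,60))]:
    m=cv2.inRange(hsv,lo,hi)
    for c in cv2.findContours(m,0,1)[0]:
        if cv2.contourArea(c)>40: print(nm,cv2.minAreaRect(c))
E
```

```text
jarA [0.328 0.315 0.12 ]
jarB [ 0.457 -0.041  0.12 ]
red [0.456 0.095 0.04 ]
green [ 0.415 -0.163  0.04 ]
handle [ 0.574 -0.221  0.097]
barL [0.612 0.393 0.28 ]
barR [ 0.63  -0.003  0.28 ]
boxTL [ 0.655 -0.085  0.055]
boxTR [ 0.644 -0.468  0.055]
boxBL [ 0.519 -0.08   0.055]
red ((332.7941589355469, 230.32354736328125), (13.339459419250488, 11.884244918823242), 14.03624439239502)
green ((421.9000549316406, 240.7000274658203), (13.86362075805664, 12.074766159057617), 26.56505012512207)
yellow ((427.6000671386719, 229.80003356933594), (14.310833930969238, 8.944271087646484), 26.56505012512207)
dark ((14.0, 397.0), (4.0, 28.0), 90.0)
```

View pics/ca.png

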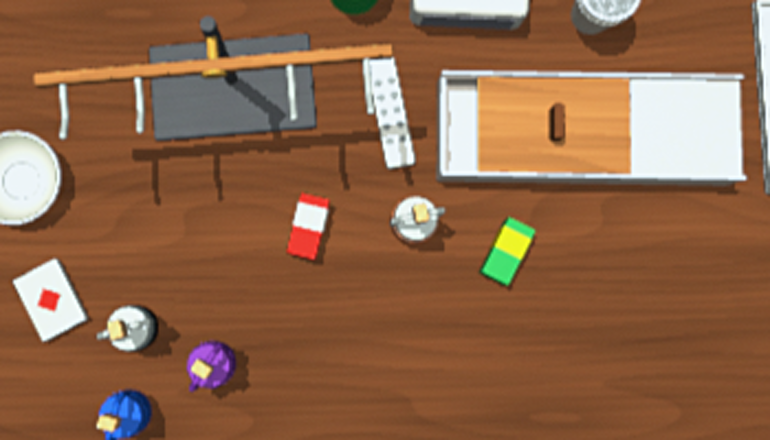

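View pics/cb.png

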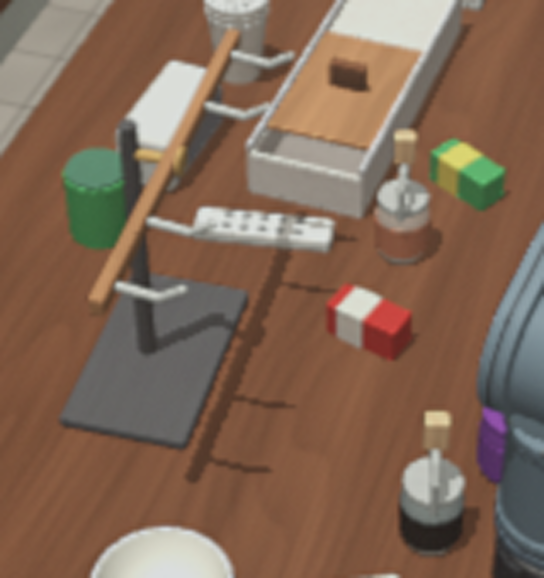

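The crops confirm two jars: jar1 (black) at top (254,270) and jar2 (red) at (385,219). There is no yellow or green jar on view. The cover already stands slightly open. I'll move towards the handle and take wrist pictures on the way.

>>> {"name": "step_arm", "arguments": {"plan": [[0.33, -0.8, 0.4, 0.085], [0.33, -0.8, 0.4, 0.085], [0.33, -0.8, 0.4, 0.085], [0.33, -0.8, 0.4, 0.085], [0.33, -0.8, 0.4, 0.085], [0.33, -0.8, 0.4, 0.085], [0.33, -0.8, 0.4, 0.085], [0.33, -0.8, 0.4, 0.085], [0.33, -0.8, 0.4, 0.085], [0.33, -0.8, 0.4, 0.085]], "grip": 1}}

```text
clock: 1.4
ee_pos: [0.2876, 0.3822, 0.3619]
orientation: [-180.0, -0.0, 178.5]
ft_force: [1.0, -0.7, 0.6]
gripper_width: 0.0853
finger_force: 0.0
```

```bash
python3 - <<'E'
from h import *
import pickle
s=get_state(); im=camera("wrist"); cv2.imwrite("pics/w1.png",im[:,:,::-1]); pickle.dump(s,open("w1.pkl","wb")); print(s["ee_pos"],s["orientation"],s["joints"])
cv2.imwrite("pics/side1.png",camera("side")[:,:,::-1])
E
```

```text
[0.28755359 0.38224995 0.36193732] [-1.79967280e+02 -2.03865465e-02  1.78455355e+02] [-5.86730495e+01  6.94825873e+00  2.58770403e-01  1.04453468e+02
 -3.49764603e-02  6.86368768e+01  3.00519437e+01]
```

View pics/w1.png

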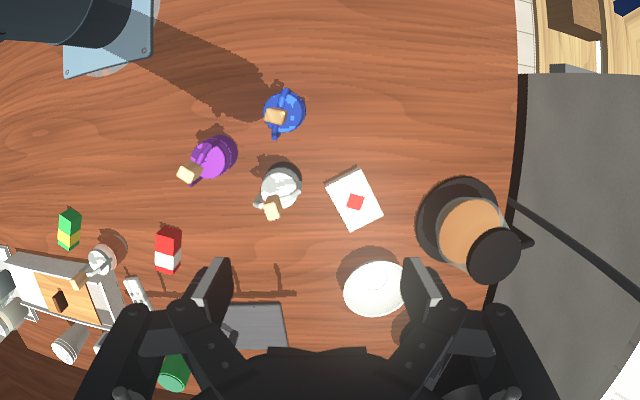

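The wrist view shows jar1 with its grip at (272,208), purple at (190,172), blue at (278,115) and jar2 at (95,265). No further jars are hidden in this area. I'll carry on to the cover handle.

>>> {"name": "step_arm", "arguments": {"plan": [[0.6, -0.9, 0.1, 0], [0.6, -0.9, 0.1, 0], [0.6, -0.9, 0.1, 0], [0.6, -0.9, 0.1, 0], [0.6, -0.9, 0.1, 0], [0.6, -0.9, 0.1, 0], [0.6, -0.9, 0.1, 0], [0.6, -0.9, 0.1, 0], [0.6, -0.9, 0.1, 0], [0.6, -0.9, 0.1, 0]]}}

```text
clock: 2.75
ee_pos: [0.4675, 0.1128, 0.3922]
orientation: [180.0, -0.0, 178.5]
ft_force: [-0.4, -0.2, 0.2]
gripper_width: 0.0854
finger_force: 0.0
```

```bash
python3 - <<'E'
from h import *
import pickle
s=get_state(); im=camera("wrist"); cv2.imwrite("pics/w2.png",im[:,:,::-1]); pickle.dump(s,open("w2.pkl","wb")); print(s["ee_pos"],s["orientation"])
E
```

```text
[0.46747021 0.11283498 0.39224105] [ 1.79990085e+02 -8.03728925e-03  1.78506660e+02]
```

View pics/w2.png

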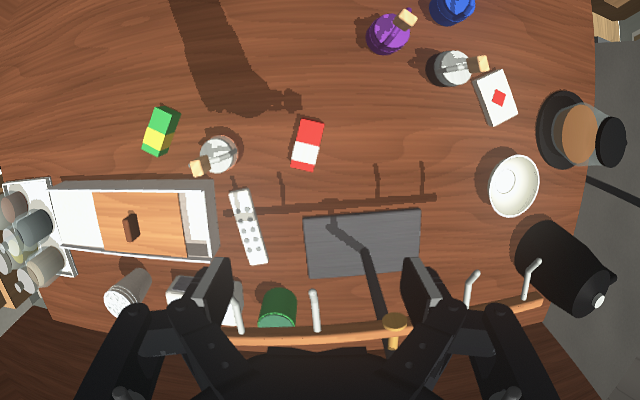

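The wrist view shows the handle at (131,227), the cover at (93–188, 192–257), the green carton at (160,131), the red carton at (307,143), jar2 at (215,155) with its grip at (199,167), and the hook tips along the bottom. Now I'll convert these to positions.

```bash
python3 - <<'E'
from h import *
import pickle
s=pickle.load(open("w2.pkl","rb")); im=cv2.imread("pics/w2.png"); hsv=cv2.cvtColor(im,cv2.COLOR_BGR2HSV)
def blobs(lo,hi,z,roi,nm):
    m=np.zeros(im.shape[:2],np.uint8); x0,y0,x1,y1=roi; m[y0:y1,x0:x1]=cv2.inRange(hsv,lo,hi)[y0:y1,x0:x1]
    c=max(cv2.findContours(m,0,1)[0],key=cv2.contourArea)
    P=np.float32([wplane(s,*p,z)[:2] for p in c[:,0]]); r=cv2.minAreaRect(P)
    print(nm,"px",cv2.minAreaRect(c)[0],"world",np.round(r[0],3),np.round(r[1],3),round(r[2],1))
blobs((0,0,0),(25,255,90),.09,(110,205,155,250),"handle")
blobs((8,80,150),(22,255,255),.063,(80,185,200,265),"cover")
blobs((0,0,130),(180,70,255),.055,(45,170,220,265),"box")
for z in(.04,):
    blobs((24,120,100),(80,255,255),z,(135,95,185,165),"green")
    blobs((0,0,150),(180,60,255),z,(285,130,330,175),"redwhite")
    blobs((0,150,120),(6,255,255),z,(285,110,330,165),"redred")
blobs((12,40,150),(30,150,255),.16,(185,150,212,182),"gripB")
blobs((12,40,150),(30,150,255),.16,(472,50,492,75),"gripA")
for nm,px in dict(RO=(237,331),RI=(318,293),LI=(478,272),LO=(537,263)).items(): print(nm,wplane(s,*px,.27).round(3))
E
```

```text
handle px (133.45347595214844, 226.06536865234375) world [ 0.575 -0.209] [0.048 0.03 ] 9.0
cover px (139.0, 224.5) world [ 0.581 -0.222] [0.196 0.124] 87.7
box px (132.0, 221.5) world [ 0.596 -0.3  ] [0.479 0.206] 86.8
green px (156.17648315429688, 131.2941436767578) world [ 0.421 -0.159] [0.045 0.079] 62.0
redwhite px (304.7059326171875, 152.67649841308594) world [0.471 0.094] [0.04  0.031] 74.0
redred px (309.6882629394531, 131.65293884277344) world [0.438 0.103] [0.039 0.037] 76.2
gripB px (195.44496154785156, 168.31654357910156) world [ 0.463 -0.041] [0.022 0.018] 10.9
gripA px (482.9808044433594, 62.90384292602539) world [0.332 0.326] [0.022 0.016] 12.9
RO [0.625 0.019 0.27 ]
RI [0.57  0.111 0.27 ]
LI [0.558 0.283 0.27 ]
LO [0.556 0.368 0.27 ]
```

>>> {"name": "step_arm", "arguments": {"plan": [[0.37, -1, -0.33, 0], [0.37, -1, -0.33, 0], [0.37, -1, -0.33, 0], [0.37, -1, -0.33, 0], [0.37, -1, -0.33, 0], [0.37, -1, -0.33, 0], [0.37, -1, -0.33, 0], [0.37, -1, -0.33, 0], [0.37, -1, -0.33, 0], [0.37, -1, -0.33, 0]]}}

```text
clock: 4.05
ee_pos: [0.5791, -0.187, 0.2938]
orientation: [180.0, 0.0, 178.5]
ft_force: [0.4, -1.2, 1.0]
gripper_width: 0.0854
finger_force: 0.0
```

>>> {"name": "step_arm", "arguments": {"plan": [[0, -0.117, 0, -0.005], [0, -0.117, -0.2, -0.005], [0, -0.117, -0.4, -0.005], [0, -0.117, -0.5, -0.005], [0, -0.117, -0.6, -0.005], [0, -0.117, -0.65, -0.005], [0, -0.117, -0.713, -0.005], [0, -0.117, -0.713, -0.005], [0, -0.117, -0.713, -0.005], [0, -0.117, -0.713, -0.005]]}}

```text
clock: 5.3
ee_pos: [0.5795, -0.2235, 0.0804]
orientation: [-180.0, 0.1, 177.5]
ft_force: [-0.5, 0.0, -0.8]
gripper_width: 0.0854
finger_force: 0.0
```

>>> {"name": "step_arm", "arguments": {"plan": [[0, 0, 0, 0], [0, 0, 0, 0], [0, 0, 0, 0], [0, 0, 0, 0], [0, 0, 0, 0], [0, 0, 0, 0], [0, 0, 0, 0], [0, 0, 0, 0], [0, 0, 0, 0], [0, 0, 0, 0]], "grip": 0}}

```text
clock: 6.55
ee_pos: [0.5789, -0.2232, 0.0795]
orientation: [180.0, 0.0, 177.5]
ft_force: [-1.7, 0.5, 4.5]
gripper_width: 0.0131
finger_force: 59.2
```

>>> {"name": "step_arm", "arguments": {"plan": [[-0.002, -0.05, 0, 0], [-0.004, -0.1, 0, 0], [-0.006, -0.16, 0, 0], [-0.009, -0.22, 0, 0], [-0.011, -0.28, 0, 0], [-0.013, -0.34, 0, 0], [-0.015, -0.39, 0, 0], [-0.017, -0.43, 0, 0], [-0.017, -0.43, 0, 0], [-0.017, -0.43, 0, 0]]}}

```text
clock: 7.8
ee_pos: [0.5735, -0.3526, 0.0796]
orientation: [-180.0, -0.0, 177.5]
ft_force: [-1.3, -1.3, 6.1]
gripper_width: 0.0131
finger_force: 60.7
```

>>> {"name": "step_arm", "arguments": {"plan": [[0, 0, 0, 0], [0, 0, 0, 0], [0, 0, 0, 0], [0, 0, 0, 0], [0, 0, 0.1, 0], [0, 0, 0.2, 0], [0, 0, 0.4, 0], [0, 0, 0.5, 0], [0, 0, 0.5, 0], [0, 0, 0.5, 0]], "grip": 0.6}}

```text
clock: 9.05
ee_pos: [0.5733, -0.3516, 0.2284]
orientation: [179.9, -0.1, 177.5]
ft_force: [0.2, -0.4, -0.5]
gripper_width: 0.0514
finger_force: 0.0
```

```bash
python3 - <<'E'
from h import *
im=camera("top"); bgr=im[:,:,::-1].copy(); cv2.imwrite("pics/top1.png",bgr); hsv=cv2.cvtColor(bgr,cv2.COLOR_BGR2HSV)
for nm,lo,hi,z,roi in [("cover",(8,100,150),(22,255,255),.063,(400,145,535,210)),("inner",(0,0,100),(180,40,255),.055,(385,140,535,212)),("green",(24,120,90),(80,255,255),.04,(405,205,450,260)),("red",(0,150,120),(6,255,255),.04,(310,200,360,250))]:
    x0,y0,x1,y1=roi;m=np.zeros(hsv.shape[:2],np.uint8);m[y0:y1,x0:x1]=cv2.inRange(hsv,lo,hi)[y0:y1,x0:x1]
    c=max(cv2.findContours(m,0,1)[0],key=cv2.contourArea); P=np.float32([plane("top",*p,z)[:2] for p in c[:,0]]); r=cv2.minAreaRect(P); print(nm,np.round(r[0],3),np.round(r[1],3),round(r[2],1),P.min(0),P.max(0))
cv2.imwrite("pics/ct1.png",cv2.resize(bgr[120:270,300:560],None,fx=3,fy=3,interpolation=cv2.INTER_CUBIC))
s=get_state();print(s["ee_pos"],s["orientation"])
E
```

```text
cover [ 0.576 -0.315] [0.117 0.123] 87.1 [ 0.513397   -0.37061545] [ 0.63955426 -0.25340468]
inner [ 0.58  -0.226] [0.299 0.14 ] 87.7 [ 0.5058637  -0.37262097] [ 0.6548977  -0.07437014]
green [ 0.419 -0.162] [0.043 0.081] 61.6 [ 0.3757273  -0.19821034] [ 0.46382436 -0.12791777]
red [0.436 0.102] [0.04  0.036] 74.7 [0.41542324 0.07837603] [0.45614386 0.12473459]
[ 0.57305892 -0.3514309   0.22781697] [ 1.79922036e+02 -1.27879367e-01  1.77519894e+02]
```

View pics/ct1.png

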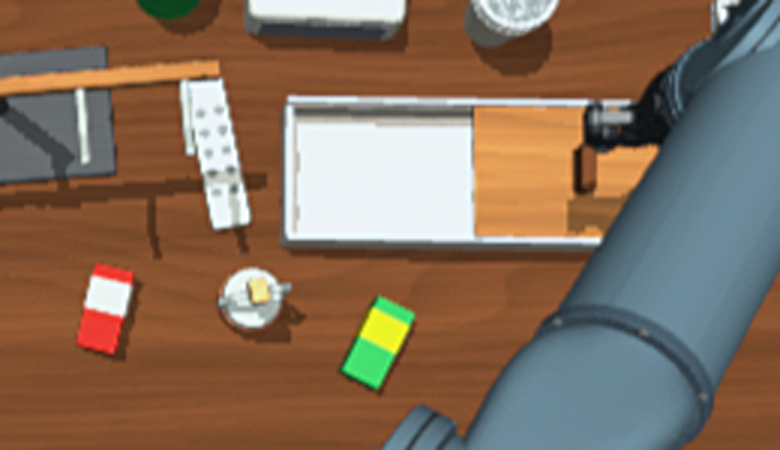

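The cover is open (handle at about y −0.352, joint about 0.17). The compartment spans y −0.088 to −0.254, with its centre near (0.583, −0.178). Next, the green carton at (0.420, −0.160), yaw −28°.

>>> {"name": "step_arm", "arguments": {"plan": [[-0.51, 0.64, 0, -0.142], [-0.51, 0.64, 0, -0.142], [-0.51, 0.64, 0, -0.142], [-0.51, 0.64, 0, -0.142], [-0.51, 0.64, 0, -0.142], [-0.51, 0.64, 0, -0.142], [-0.51, 0.64, 0, -0.142], [-0.51, 0.64, 0, -0.142], [-0.51, 0.64, 0, -0.142], [-0.51, 0.64, 0, -0.142]], "grip": 0.8}}

```text
clock: 10.35
ee_pos: [0.4208, -0.1604, 0.2293]
orientation: [-180.0, 0.0, 151.9]
ft_force: [0.6, 0.9, 0.4]
gripper_width: 0.0683
finger_force: 0.0
```

```bash
cat >> h.py <<'E'
def blob(im,lo,hi,roi,f):
    hsv=cv2.cvtColor(im,cv2.COLOR_RGB2HSV); x0,y0,x1,y1=[int(max(0,v)) for v in roi]; m=np.zeros(hsv.shape[:2],np.uint8); m[y0:y1,x0:x1]=cv2.inRange(hsv,lo,hi)[y0:y1,x0:x1]
    c=max(cv2.findContours(m,0,1)[0],key=cv2.contourArea); P=np.float32([f(*p)[:2] for p in c[:,0]]); r=cv2.minAreaRect(P)
    return np.round(r[0],4),np.round(r[1],3),round(r[2],1)
E
python3 - <<'E'
from h import *
s=get_state(); im=camera("wrist"); cv2.imwrite("pics/w3.png",im[:,:,::-1]); print(s["ee_pos"],s["orientation"])
p=wproj(s,[.42,-.16,.04]); print(p, blob(im,(24,120,90),(80,255,255),(p[0]-70,p[1]-70,p[0]+70,p[1]+70),lambda u,v:wplane(s,u,v,.04)))
p=wproj(s,[.463,-.041,.16]); print(p, blob(im,(12,40,150),(30,150,255),(p[0]-30,p[1]-30,p[0]+30,p[1]+30),lambda u,v:wplane(s,u,v,.16)))
E
```

```text
[ 0.42081076 -0.16041666  0.22933835] [-1.79986753e+02  9.49999066e-04  1.51925668e+02]
[316.90457272 174.97993634] (array([ 0.4195, -0.1622]), array([0.039, 0.079]), 62.7)
[483.1130595  193.55078397] (array([ 0.4619, -0.0418]), array([0.022, 0.016]), 10.0)
```

>>> {"name": "step_arm", "arguments": {"plan": [[-0.004, -0.006, -0.15, 0.004], [-0.004, -0.006, -0.35, 0.004], [-0.004, -0.006, -0.5, 0.004], [-0.004, -0.006, -0.6, 0.004], [-0.004, -0.006, -0.65, 0.004], [-0.004, -0.006, -0.69, 0.004], [-0.004, -0.006, -0.69, 0.004], [-0.004, -0.006, -0.69, 0.004], [-0.004, -0.006, -0.69, 0.004], [-0.004, -0.006, -0.69, 0.004]]}}

```text
clock: 11.65
ee_pos: [0.4199, -0.1619, 0.0228]
orientation: [180.0, 0.1, 152.7]
ft_force: [-0.1, -0.2, -0.7]
gripper_width: 0.0679
finger_force: 0.0
```

>>> {"name": "step_arm", "arguments": {"plan": [[0, 0, 0, 0], [0, 0, 0, 0], [0, 0, 0, 0], [0, 0, 0, 0], [0, 0, 0, 0], [0, 0, 0.15, 0], [0, 0, 0.3, 0], [0, 0, 0.4, 0], [0, 0, 0.4, 0], [0, 0, 0.4, 0]], "grip": 0}}

```text
clock: 12.9
ee_pos: [0.4191, -0.1615, 0.1418]
orientation: [-180.0, -0.1, 152.7]
ft_force: [0.4, -0.0, -0.5]
gripper_width: 0.0374
finger_force: 60.4
```

>>> {"name": "step_arm", "arguments": {"plan": [[0.54, -0.118, 0, 0.139], [0.54, -0.118, 0, 0.139], [0.54, -0.118, 0, 0.139], [0.54, -0.118, 0, 0.139], [0.54, -0.118, 0, 0.139], [0.54, -0.118, 0, 0.139], [0.54, -0.118, 0, 0.139], [0.54, -0.118, 0, 0.139], [0.54, -0.118, 0, 0.139], [0.54, -0.118, 0, 0.139]]}}

```text
clock: 14.15
ee_pos: [0.5816, -0.1973, 0.1425]
orientation: [180.0, 0.0, 177.7]
ft_force: [0.0, -0.1, -1.2]
gripper_width: 0.0373
finger_force: 60.4
```

>>> {"name": "step_arm", "arguments": {"plan": [[0, 0, -0.07, 0], [0, 0, -0.15, 0], [0, 0, -0.22, 0], [0, 0, -0.28, 0], [0, 0, -0.32, 0], [0, 0, -0.345, 0], [0, 0, -0.37, 0], [0, 0, -0.37, 0], [0, 0, -0.37, 0], [0, 0, -0.37, 0]]}}

```text
clock: 15.4
ee_pos: [0.5819, -0.1975, 0.0318]
orientation: [-180.0, 0.0, 177.7]
ft_force: [0.2, -0.0, -0.2]
gripper_width: 0.0371
finger_force: 60.4
```

>>> {"name": "step_arm", "arguments": {"plan": [[0, 0, 0, 0], [0, 0, 0, 0], [0, 0, 0, 0], [0, 0, 0, 0], [0, 0, 0.1, 0], [0, 0, 0.25, 0], [0, 0, 0.4, 0], [0, 0, 0.55, 0], [0, 0, 0.6, 0], [0, 0, 0.6, 0]], "grip": 0.62}}

```text
clock: 16.65
ee_pos: [0.5819, -0.1974, 0.2119]
orientation: [-180.0, 0.1, 177.7]
ft_force: [-0.4, -0.4, -0.2]
gripper_width: 0.0532
finger_force: 0.0
```

>>> {"name": "step_arm", "arguments": {"plan": [[-0.2, 0.1, 0, -0.04], [-0.4, 0.25, 0, -0.071], [-0.45, 0.45, 0, -0.071], [-0.45, 0.65, 0, -0.071], [-0.43, 0.85, 0, -0.071], [-0.413, 0.98, 0, -0.071], [-0.413, 0.98, 0, -0.071], [-0.413, 0.98, 0, -0.071], [-0.413, 0.98, 0, -0.071], [-0.413, 0.98, 0, -0.071]], "grip": 0.8}}

```text
clock: 17.9
ee_pos: [0.4575, 0.0955, 0.2112]
orientation: [-180.0, -0.0, 164.8]
ft_force: [0.2, -0.6, 0.1]
gripper_width: 0.0686
finger_force: 0.0
```

```bash
python3 - <<'E'
from h import *
s=get_state(); im=camera("wrist"); cv2.imwrite("pics/w4.png",im[:,:,::-1]); print(s["ee_pos"],s["orientation"])
p=wproj(s,[.458,.097,.04]); roi=(p[0]-80,p[1]-80,p[0]+80,p[1]+80); f=lambda u,v:wplane(s,u,v,.04)
print(p,blob(im,(0,150,120),(6,255,255),roi,f),blob(im,(0,0,150),(180,60,255),(p[0]-30,p[1]-40,p[0]+30,p[1]+40),f))
t=camera("top"); f=lambda u,v:plane("top",u,v,.046)
print(blob(t,(24,120,90),(80,255,255),(395,145,470,210),f))
E
```

```text
[0.45753917 0.09550519 0.21122118] [-1.79978694e+02 -1.27109886e-02  1.64794244e+02]
[318.50867912 180.47864509] (array([0.4354, 0.1036]), array([0.038, 0.04 ]), 74.9) (array([0.4706, 0.094 ]), array([0.039, 0.029]), 74.8)
(array([ 0.5795, -0.1961]), array([0.037, 0.079]), 87.3)
```

View pics/w4.png

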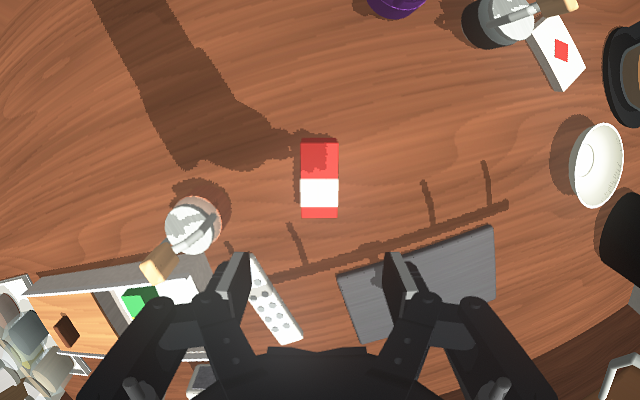

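The red carton is centred in the wrist view at (319,178) and matches the expected pose. The green carton lies in the compartment at (0.580, −0.196). Grasping the red one.

>>> {"name": "step_arm", "arguments": {"plan": [[-0.003, 0.007, -0.15, 0], [-0.003, 0.007, -0.32, 0], [-0.003, 0.007, -0.45, 0], [-0.003, 0.007, -0.55, 0], [-0.003, 0.007, -0.6, 0], [-0.003, 0.007, -0.63, 0], [-0.003, 0.007, -0.63, 0], [-0.003, 0.007, -0.63, 0], [-0.003, 0.007, -0.63, 0], [-0.003, 0.007, -0.63, 0]]}}

```text
clock: 19.25
ee_pos: [0.457, 0.0989, 0.0228]
orientation: [180.0, 0.0, 164.9]
ft_force: [-0.2, 0.3, -0.6]
gripper_width: 0.0683
finger_force: 0.0
```

>>> {"name": "step_arm", "arguments": {"plan": [[0, 0, 0, 0], [0, 0, 0, 0], [0, 0, 0, 0], [0, 0, 0, 0], [0, 0, 0, 0], [0, 0, 0.2, 0], [0, 0, 0.4, 0], [0, 0, 0.63, 0], [0, 0, 0.63, 0], [0, 0, 0.63, 0]], "grip": 0}}

```text
clock: 20.5
ee_pos: [0.4563, 0.099, 0.2111]
orientation: [180.0, -0.0, 164.9]
ft_force: [-1.2, 0.1, -1.3]
gripper_width: 0.037
finger_force: 61.0
```

>>> {"name": "step_arm", "arguments": {"plan": [[0, -0.2, 0, 0.04], [0, -0.4, 0, 0.071], [0.05, -0.6, 0, 0.071], [0.2, -0.74, 0, 0.071], [0.423, -0.747, 0, 0.071], [0.423, -0.747, 0, 0.071], [0.423, -0.747, 0, 0.071], [0.423, -0.747, 0, 0.071], [0.423, -0.747, 0, 0.071], [0.423, -0.747, 0, 0.071]]}}

```text
clock: 21.75
ee_pos: [0.5833, -0.1252, 0.2116]
orientation: [180.0, 0.0, 177.7]
ft_force: [0.2, 0.3, -0.3]
gripper_width: 0.0372
finger_force: 60.9
```

>>> {"name": "step_arm", "arguments": {"plan": [[0, 0, -0.15, 0], [0, 0, -0.3, 0], [0, 0, -0.4, 0], [0, 0, -0.48, 0], [0, 0, -0.54, 0], [0, 0, -0.57, 0], [0, 0, -0.6, 0], [0, 0, -0.6, 0], [0, 0, -0.6, 0], [0, 0, -0.6, 0]]}}

```text
clock: 23.0
ee_pos: [0.5841, -0.1254, 0.032]
orientation: [-180.0, 0.1, 177.7]
ft_force: [0.3, -0.4, -2.2]
gripper_width: 0.0373
finger_force: 60.9
```

>>> {"name": "step_arm", "arguments": {"plan": [[0, 0, 0, 0], [0, 0, 0, 0], [0, 0, 0, 0], [0, 0, 0, 0], [0, 0, 0.1, 0], [0, 0, 0.25, 0], [0, 0, 0.4, 0], [0, 0, 0.55, 0], [0, 0, 0.6, 0], [0, 0, 0.6, 0]], "grip": 0.6}}

```text
clock: 24.25
ee_pos: [0.584, -0.1253, 0.2118]
orientation: [180.0, 0.1, 177.7]
ft_force: [-0.5, 0.1, -0.0]
gripper_width: 0.0513
finger_force: 0.0
```

```bash
python3 - <<'E'
from h import *
s=get_state(); im=camera("wrist"); cv2.imwrite("pics/w5.png",im[:,:,::-1]); print(s["ee_pos"],s["orientation"])
t=camera("top"); f=lambda u,v:plane("top",u,v,.046)
print(blob(t,(24,120,90),(80,255,255),(395,145,470,210),f),blob(t,(0,150,120),(6,255,255),(395,145,470,210),f))
f=lambda u,v:wplane(s,u,v,.046)
print(blob(im,(24,120,90),(80,255,255),(0,0,640,400),f),blob(im,(0,150,120),(6,255,255),(200,80,450,300),f))
E
```

```text
[ 0.58399099 -0.12529751  0.21184582] [1.79989071e+02 7.99296426e-02 1.77698741e+02]Traceback (most recent call last):
  File "<stdin>", line 4, in <module>
  File "h.py", line 26, in blob
    c=max(cv2.findContours(m,0,1)[0],key=cv2.contourArea); P=np.float32([f(*p)[:2] for p in c[:,0]]); r=cv2.minAreaRect(P)
ValueError: max() iterable argument is empty
```

View pics/w5.png

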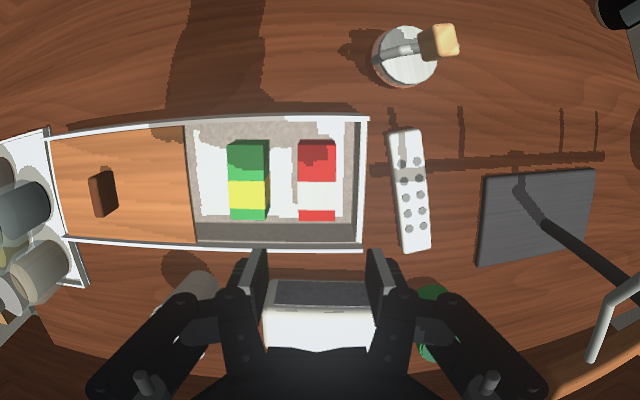

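Both cartons lie flat in the compartment: green at (248,180) and red at (317,180). Now I'll close the cover.

>>> {"name": "step_arm", "arguments": {"plan": [[-0.035, -0.757, 0, 0], [-0.035, -0.757, 0, 0], [-0.035, -0.757, 0, 0], [-0.035, -0.757, 0, 0], [-0.035, -0.757, 0, 0], [-0.035, -0.757, 0, 0], [-0.035, -0.757, -0.15, 0], [-0.035, -0.757, -0.3, 0], [-0.035, -0.757, -0.44, 0], [-0.035, -0.757, -0.44, 0]], "grip": 0.8}}

```text
clock: 25.6
ee_pos: [0.5714, -0.3485, 0.0756]
orientation: [179.7, -0.4, 177.8]
ft_force: [0.1, 0.8, 0.1]
gripper_width: 0.0687
finger_force: 0.0
```

>>> {"name": "step_arm", "arguments": {"plan": [[0, 0, 0, 0], [0, 0, 0, 0], [0, 0, 0, 0], [0, 0, 0, 0], [0, 0, 0, 0], [0, 0, 0, 0], [0, 0, 0, 0], [0, 0, 0, 0], [0, 0, 0, 0], [0, 0, 0, 0]], "grip": 0}}

```text
clock: 26.85
ee_pos: [0.574, -0.3529, 0.0811]
orientation: [-180.0, 0.1, 177.7]
ft_force: [-0.4, 1.5, 7.3]
gripper_width: 0.0128
finger_force: 59.3
```

>>> {"name": "step_arm", "arguments": {"plan": [[0.003, 0.08, 0, 0], [0.006, 0.16, 0, 0], [0.01, 0.24, 0, 0], [0.013, 0.32, 0, 0], [0.016, 0.4, 0, 0], [0.019, 0.48, 0, 0], [0.021, 0.52, 0, 0], [0.022, 0.54, 0, 0], [0.022, 0.55, 0, 0], [0.022, 0.55, 0, 0]]}}

```text
clock: 28.1
ee_pos: [0.5808, -0.1879, 0.0811]
orientation: [-180.0, 0.2, 177.7]
ft_force: [-0.8, 0.2, 7.5]
gripper_width: 0.0126
finger_force: 63.9
```

>>> {"name": "step_arm", "arguments": {"plan": [[0, 0.01, 0, 0], [0, 0.015, 0, 0], [0, 0.02, 0, 0], [0, 0.025, 0, 0], [0, 0.03, 0, 0], [0, 0.03, 0, 0], [0, 0.035, 0, 0], [0, 0.035, 0, 0], [0, 0.035, 0, 0], [0, 0.035, 0, 0]]}}

```text
clock: 29.35
ee_pos: [0.5812, -0.1783, 0.0811]
orientation: [-179.9, 0.2, 177.7]
ft_force: [0.5, -2.0, 5.5]
gripper_width: 0.0127
finger_force: 63.6
```

>>> {"name": "step_arm", "arguments": {"plan": [[0, 0.005, 0, 0], [0, 0.01, 0, 0], [0, 0.015, 0, 0], [0, 0.02, 0, 0], [0, 0.02, 0, 0], [0, 0.02, 0, 0], [0, 0.02, 0, 0], [0, 0.02, 0, 0], [0, 0.02, 0, 0], [0, 0.02, 0, 0]]}}

```text
clock: 30.6
ee_pos: [0.5812, -0.1782, 0.0811]
orientation: [-179.5, 0.4, 177.5]
ft_force: [3.6, -16.4, -1.9]
gripper_width: 0.0132
finger_force: 62.5
```

The cover is at its stop (−16 N, no motion). Relax, release, lift and go above jar2.

>>> {"name": "step_arm", "arguments": {"plan": [[0, -0.018, 0, 0], [0, -0.018, 0, 0], [0, -0.018, 0, 0], [0, -0.018, 0, 0], [0, -0.018, 0, 0], [0, -0.018, 0, 0], [0, -0.018, 0, 0], [0, -0.018, 0, 0], [0, -0.018, 0, 0], [0, -0.018, 0, 0]]}}

```text
clock: 31.85
ee_pos: [0.5812, -0.1783, 0.0811]
orientation: [-179.9, 0.2, 177.6]
ft_force: [0.9, -2.5, 6.1]
gripper_width: 0.0128
finger_force: 63.6
```

>>> {"name": "step_arm", "arguments": {"plan": [[0, 0, 0, 0], [0, 0, 0, 0], [0, 0, 0, 0], [0, 0, 0, 0], [0, 0, 0.2, 0], [0, 0, 0.4, 0], [0, 0, 0.6, 0], [0, 0, 0.6, 0], [0, 0, 0.6, 0], [0, 0, 0.6, 0]], "grip": 0.6}}

```text
clock: 33.1
ee_pos: [0.5788, -0.1758, 0.2577]
orientation: [180.0, -0.2, 177.7]
ft_force: [0.4, -0.5, 0.1]
gripper_width: 0.0512
finger_force: 0.0
```

>>> {"name": "step_arm", "arguments": {"plan": [[-0.3, 0.2, 0, 0.03], [-0.4, 0.4, 0, 0.068], [-0.4, 0.453, 0, 0.068], [-0.4, 0.453, 0, 0.068], [-0.4, 0.453, 0, 0.068], [-0.4, 0.453, 0, 0.068], [-0.4, 0.453, 0, 0.068], [-0.4, 0.453, 0, 0.068], [-0.4, 0.453, 0, 0.068], [-0.4, 0.453, 0, 0.068]]}}

```text
clock: 34.35
ee_pos: [0.4598, -0.0405, 0.2594]
orientation: [-180.0, -0.0, -170.1]
ft_force: [-0.8, -0.2, -0.6]
gripper_width: 0.0513
finger_force: 0.0
```

```bash
python3 - <<'E'
from h import *
s=get_state(); im=camera("wrist"); cv2.imwrite("pics/w6.png",im[:,:,::-1]); print(s["ee_pos"],s["orientation"])
p=wproj(s,[.462,-.042,.16]); print(p,blob(im,(12,40,150),(30,150,255),(p[0]-50,p[1]-50,p[0]+50,p[1]+50),lambda u,v:wplane(s,u,v,.16)))
t=camera("top"); cv2.imwrite("pics/top2.png",t[:,:,::-1]); cv2.imwrite("pics/side2.png",camera("side")[:,:,::-1])
print("cover",blob(t,(8,100,150),(22,255,255),(390,140,535,210),lambda u,v:plane("top",u,v,.063)))
a=cv2.resize(t[125:205,195:395,::-1],None,fx=4,fy=4,interpolation=cv2.INTER_CUBIC); b=cv2.imread("pics/side2.png")[140:240,230:330]
b=cv2.resize(b,None,fx=2.7,fy=2.7,interpolation=cv2.INTER_CUBIC); c=np.zeros((600,800,3),np.uint8); c[:320]=a; c[325:595,:270]=b[:270,:270]
w=im[250:400,:,::-1]; c[325:475,275:800]=w[:,100:625]; cv2.imwrite("pics/m1.png",c)
E
```

```text
[ 0.45976506 -0.04052618  0.25936674] [-1.79997812e+02 -2.09216894e-03 -1.70076957e+02]
[314.65079455 206.9999618 ] (array([ 0.4624, -0.0412]), array([0.021, 0.015]), 10.5)
cover (array([ 0.5814, -0.1803]), array([0.192, 0.121]), 88.4)
```

View pics/m1.png

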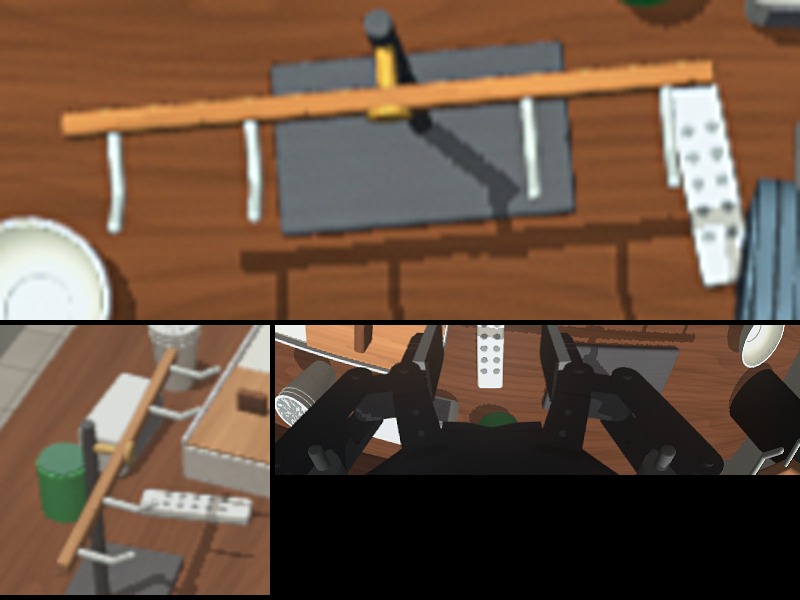

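The cover is home (centre y −0.180). In the crop the hook tips are seen in top pixels near LO (117,230)/4, LI (254,219)/4, RI (533,197)/4 and RO (675,185)/4, with matching bends in the side view. I'll triangulate them.

```bash
python3 - <<'E'
from h import *
T=lambda u,v:(195+u/4-.4,125+v/4-.4); S=lambda u,v:(230+u/2.7-.3,140+(v-325)/2.7-.3)
for n,a,b in [("LOtip",(117,228),(132,553)),("LItip",(254,217),None),("RItip",(533,195),(198,410)),("ROtip",(675,184),(217,371)),("barL",(63,125),(64,562)),("barR",(712,70),(172,355))]:
    if b: p,e=tri(T(*a),S(*b)); print(n,p.round(4),round(e,4))
L=plane("top",*T(63,124),.27);Rr=plane("top",*T(712,71),.27); c=(L+Rr)/2; y=(L-Rr)/np.linalg.norm(L-Rr); x=np.array([y[1],-y[0],0]); print(L,Rr,np.linalg.norm(L-Rr),"c",c,"yaw",np.degrees(np.arctan2(-y[0],y[1])))
for k in(.17,.085,-.085,-.17):
    for z in (.24,.25,.26): 
        q=c+k*y-.045*x; q[2]=z; print(k,q.round(4),"top",np.round((proj("top",q)[0]-[195,125])*4),"side",np.round((proj("side",q)[0]-[230,140])*2.7+[0,325]))
E
```

```text
LOtip [0.5459 0.3585 0.2809] 0.0021
RItip [0.5596 0.1059 0.2808] 0.0025
ROtip [0.5647 0.02   0.2768] 0.0024
barL [0.6096 0.3918 0.2801] 0.0003
barR [ 0.6345 -0.0053  0.2688] 0.0011
[0.61227087 0.39449909 0.27      ] [ 0.63414263 -0.00510762  0.27      ] 0.4002048220621429 c [0.62320675 0.19469573 0.27      ] yaw 3.1328560640318237
0.17 [0.569 0.362 0.24 ] top [125. 199.] side [113. 578.]
0.17 [0.569 0.362 0.25 ] top [121. 196.] side [112. 571.]
0.17 [0.569 0.362 0.26 ] top [118. 193.] side [112. 564.]
0.085 [0.5736 0.2771 0.24  ] top [260. 188.] side [137. 526.]
0.085 [0.5736 0.2771 0.25  ] top [257. 185.] side [136. 519.]
0.085 [0.5736 0.2771 0.26  ] top [254. 182.] side [136. 512.]
-0.085 [0.5829 0.1074 0.24  ] top [530. 166.] side [180. 433.]
-0.085 [0.5829 0.1074 0.25  ] top [529. 163.] side [180. 427.]
-0.085 [0.5829 0.1074 0.26  ] top [529. 160.] side [180. 420.]
-0.17 [0.5876 0.0225 0.24  ] top [666. 155.] side [199. 392.]
-0.17 [0.5876 0.0225 0.25  ] top [666. 152.] side [199. 386.]
-0.17 [0.5876 0.0225 0.26  ] top [667. 149.] side [199. 379.]
```

The geometry is consistent. Bar centre is (0.623,0.195), length 0.400 and yaw 3.1°; tips are at about 0.279 m, so the seats are at z≈0.265. The right-inner seat is near (0.583,0.107) and the left-inner near (0.574,0.277). With two jars I use the matching inner hooks. Grasping jar2 first.

>>> {"name": "step_arm", "arguments": {"plan": [[0.008, -0.002, -0.08, 0.002], [0.008, -0.002, -0.16, 0.002], [0.008, -0.002, -0.24, 0.002], [0.008, -0.002, -0.31, 0.002], [0.008, -0.002, -0.36, 0.002], [0.008, -0.002, -0.385, 0.002], [0.008, -0.002, -0.397, 0.002], [0.008, -0.002, -0.397, 0.002], [0.008, -0.002, -0.397, 0.002], [0.008, -0.002, -0.397, 0.002]]}}

```text
clock: 35.75
ee_pos: [0.4624, -0.041, 0.1406]
orientation: [180.0, 0.0, -169.7]
ft_force: [-0.2, 0.7, -0.8]
gripper_width: 0.0515
finger_force: 0.0
```

>>> {"name": "step_arm", "arguments": {"plan": [[0, 0, 0, 0], [0, 0, 0, 0], [0, 0, 0, 0], [0, 0, 0, 0], [0, 0, 0, 0], [0, 0, 0, 0], [0, 0, 0, 0], [0, 0, 0, 0], [0, 0, 0, 0], [0, 0, 0, 0]], "grip": 0}}

```text
clock: 37.0
ee_pos: [0.4625, -0.041, 0.1405]
orientation: [180.0, 0.0, -169.7]
ft_force: [-0.8, 2.0, 4.4]
gripper_width: 0.0151
finger_force: 59.1
```

>>> {"name": "step_arm", "arguments": {"plan": [[0, 0, 0.06, 0], [0, 0, 0.12, 0], [0, 0, 0.2, 0], [0, 0, 0.3, 0], [0, 0, 0.4, 0], [0, 0, 0.48, 0], [0, 0, 0.54, 0], [0, 0, 0.567, 0], [0, 0, 0.567, 0], [0, 0, 0.567, 0]]}}

```text
clock: 38.25
ee_pos: [0.4615, -0.041, 0.3094]
orientation: [180.0, -0.1, -169.7]
ft_force: [0.2, -0.3, -3.8]
gripper_width: 0.0153
finger_force: 58.9
```

>>> {"name": "step_arm", "arguments": {"plan": [[0, 0.06, 0, -0.01], [0.01, 0.12, 0, -0.02], [0.03, 0.2, 0, -0.03], [0.05, 0.28, 0, -0.04], [0.07, 0.36, 0, -0.04], [0.09, 0.43, 0, -0.04], [0.11, 0.48, 0, -0.04], [0.12, 0.51, 0, -0.04], [0.12, 0.51, 0, -0.04], [0.12, 0.51, 0, -0.04]]}}

```text
clock: 39.5
ee_pos: [0.498, 0.111, 0.3104]
orientation: [-180.0, -0.0, -177.0]
ft_force: [-0.4, 0.2, -3.1]
gripper_width: 0.0152
finger_force: 58.9
```

```bash
python3 - <<'E'
from h import *
s=get_state(); print(s["ee_pos"],s["orientation"])
t=camera("top")[:,:,::-1]; d=camera("side")[:,:,::-1]; w=camera("wrist")[:,:,::-1]
a=cv2.resize(t[125:225,195:395],None,fx=2,fy=2,interpolation=cv2.INTER_CUBIC); b=cv2.resize(d[140:240,240:370],None,fx=3,fy=3,interpolation=cv2.INTER_CUBIC)
c=np.zeros((600,800,3),np.uint8); c[:200,:400]=a; c[:300,405:795]=b; c[305:600,100:740]=w[105:400]; cv2.imwrite("pics/m2.png",c)
E
```

```text
[0.49803232 0.11096498 0.31036262] [-1.79973681e+02 -1.54256110e-02 -1.76980582e+02]
```

View pics/m2.png

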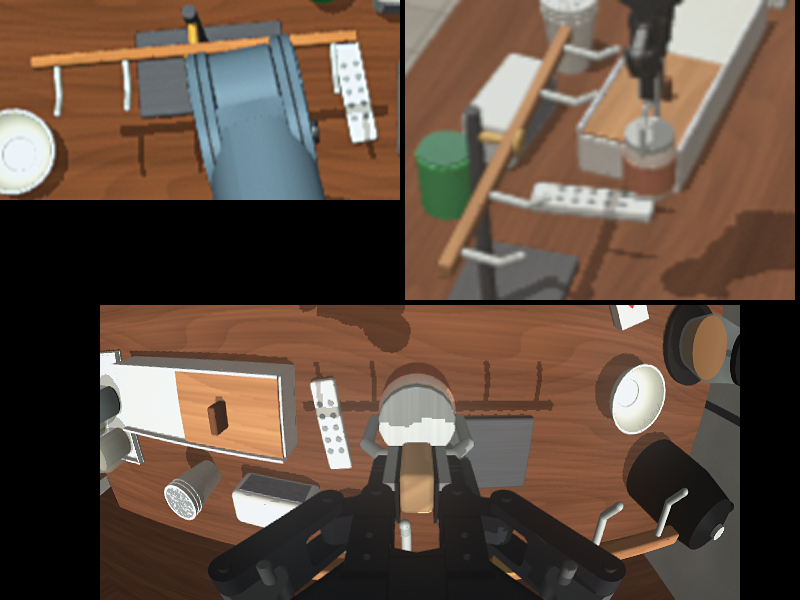

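The jar is held upright at the approach point. The right-inner hook tip shows at wrist pixel (305,~325), just below the grip, so I'll check the lateral alignment.

```bash
python3 - <<'E'
from h import *
s=get_state()
for px in [(303,326),(305,326),(307,326)]: print(px,wplane(s,*px,.277).round(4))
print(wproj(s,[.5596,.1085,.277]),wproj(s,[.5829,.1074,.265]))
E
```

```text
(303, 326) [0.5653 0.1049 0.277 ]
(305, 326) [0.5652 0.1063 0.277 ]
(307, 326) [0.5651 0.1077 0.277 ]
[308.45417131 320.29689339] [306.15016067 332.39665452]
```

>>> {"name": "step_arm", "arguments": {"plan": [[0, -0.028, 0, 0], [0.03, -0.027, 0, 0], [0.07, -0.025, 0, 0], [0.11, -0.023, 0, 0], [0.15, -0.02, 0, 0], [0.19, -0.018, 0, 0], [0.23, -0.015, 0, 0], [0.26, -0.014, 0, 0], [0.283, -0.013, 0, 0], [0.283, -0.013, 0, 0]]}}

```text
clock: 40.9
ee_pos: [0.5833, 0.108, 0.3103]
orientation: [-180.0, -0.0, -176.9]
ft_force: [-0.7, -0.1, -2.6]
gripper_width: 0.0152
finger_force: 58.9
```

```bash
python3 - <<'E'
from h import *
s=get_state(); print(s["ee_pos"],s["ft_force"])
d=camera("side")[:,:,::-1]; w=camera("wrist")[:,:,::-1]
b=cv2.resize(d[140:240,240:340],None,fx=4,fy=4,interpolation=cv2.INTER_CUBIC); w=cv2.resize(w[200:400,220:420],None,fx=2,fy=2)
cv2.imwrite("pics/m3.png",np.hstack([b,w]))
E
```

```text
[0.583341   0.10795598 0.31028561] [-0.74095257 -0.08547356 -2.5595615 ]
```

View pics/m3.png

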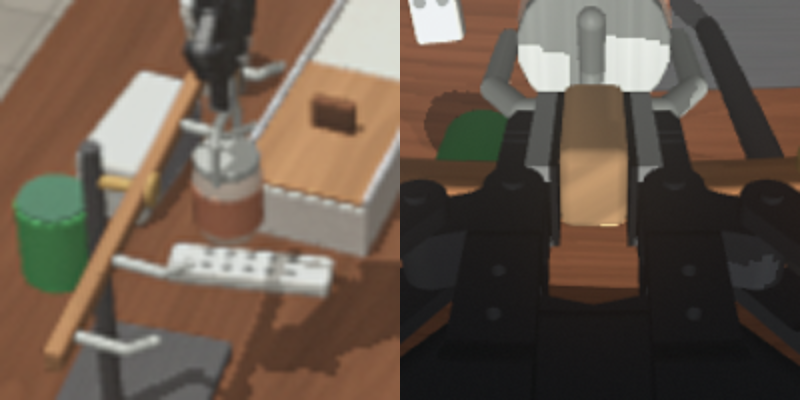

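The hook passes through the bail: its tip is visible over the lid at (590,15), between the bail arms. Lowering gently.

>>> {"name": "step_arm", "arguments": {"plan": [[0, 0, -0.02, 0], [0, 0, -0.04, 0], [0, 0, -0.055, 0], [0, 0, -0.065, 0], [0, 0, -0.075, 0], [0, 0, -0.082, 0], [0, 0, -0.088, 0], [0, 0, -0.094, 0], [0, 0, -0.1, 0], [0, 0, -0.1, 0]]}}

```text
clock: 42.25
ee_pos: [0.5834, 0.1085, 0.2805]
orientation: [180.0, 0.1, -176.9]
ft_force: [0.5, 2.1, 1.1]
gripper_width: 0.0152
finger_force: 59.6
```

>>> {"name": "step_arm", "arguments": {"plan": [[0, 0, 0.003, 0], [0, 0, 0.006, 0], [0, 0, 0.008, 0], [0, 0, 0.008, 0], [0, 0, 0.008, 0], [0, 0, 0.008, 0], [0, 0, 0.008, 0], [0, 0, 0.008, 0], [0, 0, 0.008, 0], [0, 0, 0.008, 0]]}}

```text
clock: 43.5
ee_pos: [0.5832, 0.1081, 0.2828]
orientation: [180.0, 0.0, -176.9]
ft_force: [3.6, 2.4, 1.1]
gripper_width: 0.0155
finger_force: 59.5
```

>>> {"name": "step_arm", "arguments": {"plan": [[0, 0, 0, 0], [0, 0, 0, 0], [0, 0, 0, 0], [0, 0, 0, 0], [0, 0, 0, 0], [0, 0, 0, 0], [0, 0, 0, 0], [0, 0, 0, 0], [0, 0, 0, 0], [0, 0, 0, 0]], "grip": 0.55}}

```text
clock: 44.75
ee_pos: [0.583, 0.1081, 0.2828]
orientation: [180.0, -0.0, -176.9]
ft_force: [-1.0, -0.6, -0.1]
gripper_width: 0.0468
finger_force: 0.0
```

>>> {"name": "step_arm", "arguments": {"plan": [[0, 0, 0.05, 0], [0, 0, 0.1, 0], [0, 0, 0.15, 0], [0, 0, 0.2, 0], [0, 0, 0.3, 0], [0, 0, 0.35, 0], [0, 0, 0.4, 0], [0, 0, 0.4, 0], [0, 0, 0.4, 0], [0, 0, 0.4, 0]]}}

```text
clock: 46.0
ee_pos: [0.5827, 0.108, 0.4019]
orientation: [-180.0, -0.1, -176.9]
ft_force: [0.1, -0.1, -0.3]
gripper_width: 0.047
finger_force: 0.0
```

>>> {"name": "step_arm", "arguments": {"plan": [[-0.2, 0, 0, 0.055], [-0.4, 0.1, 0, 0.055], [-0.6, 0.3, 0, 0.055], [-0.83, 0.5, -0.1, 0.055], [-0.83, 0.72, -0.3, 0.055], [-0.83, 0.72, -0.45, 0.055], [-0.83, 0.72, -0.45, 0.055], [-0.83, 0.72, -0.45, 0.055], [-0.83, 0.72, -0.45, 0.055], [-0.83, 0.72, -0.45, 0.055]]}}

```text
clock: 47.25
ee_pos: [0.3353, 0.3237, 0.2691]
orientation: [179.9, 0.1, -167.1]
ft_force: [0.4, -0.8, 0.8]
gripper_width: 0.0469
finger_force: 0.0
```

```bash
python3 - <<'E'
from h import *
s=get_state(); im=camera("wrist"); print(s["ee_pos"],s["orientation"],s["joints"])
p=wproj(s,[.332,.326,.16]); print(p,blob(im,(12,40,150),(30,150,255),(p[0]-50,p[1]-50,p[0]+50,p[1]+50),lambda u,v:wplane(s,u,v,.16)))
t=camera("top"); d=camera("side"); 
a=cv2.resize(t[125:225,195:395,::-1],None,fx=2,fy=2,interpolation=cv2.INTER_CUBIC); b=cv2.resize(d[140:240,240:340,::-1],None,fx=3,fy=3,interpolation=cv2.INTER_CUBIC)
c=np.zeros((600,800,3),np.uint8); c[:200,:400]=a; c[:300,405:705]=b; c[305:600,100:740]=im[:295,:,::-1]; cv2.imwrite("pics/m4.png",c)
E
```

```text
[0.33527638 0.32368966 0.26910675] [ 1.79924093e+02  1.14441875e-01 -1.67119170e+02] [-60.1766674   10.57934427  12.06978156 113.9975511   -2.6631689
  55.54340021  56.07696422]
[320.3811414 197.3480421] (array([0.3276, 0.3259]), array([0.029, 0.017]), 12.8)
```

View pics/m4.png

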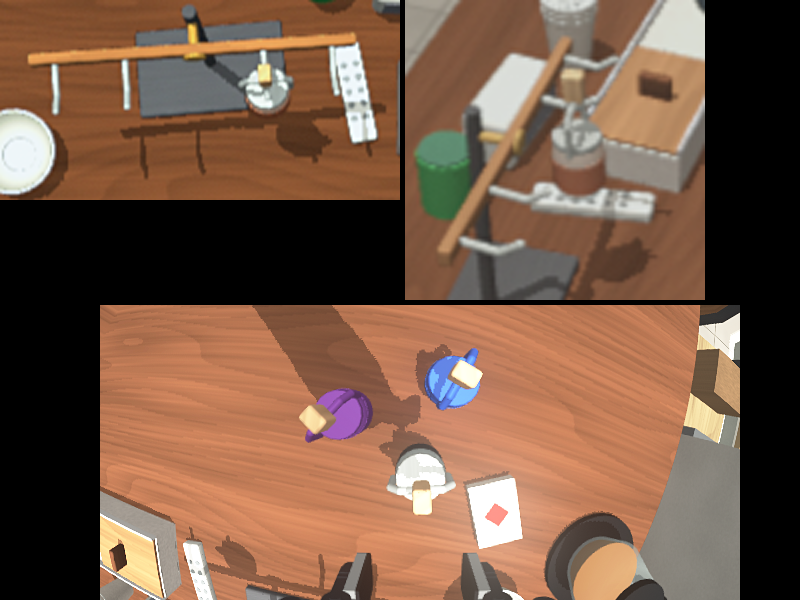

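Jar2 hangs well from the right-inner hook. Jar1's grip is at wrist pixel (322,190), world (0.331,0.327). Grasping it.

>>> {"name": "step_arm", "arguments": {"plan": [[-0.01, 0.009, -0.08, 0], [-0.01, 0.009, -0.16, 0], [-0.01, 0.009, -0.24, 0], [-0.01, 0.009, -0.32, 0], [-0.01, 0.009, -0.38, 0], [-0.01, 0.009, -0.41, 0], [-0.01, 0.009, -0.425, 0], [-0.01, 0.009, -0.425, 0], [-0.01, 0.009, -0.425, 0], [-0.01, 0.009, -0.425, 0]]}}

```text
clock: 48.65
ee_pos: [0.3312, 0.327, 0.1407]
orientation: [180.0, 0.0, -167.0]
ft_force: [0.3, 0.0, 0.1]
gripper_width: 0.047
finger_force: 0.0
```

>>> {"name": "step_arm", "arguments": {"plan": [[0, 0, 0, 0], [0, 0, 0, 0], [0, 0, 0, 0], [0, 0, 0, 0], [0, 0, 0, 0], [0, 0, 0, 0], [0, 0, 0, 0], [0, 0, 0, 0], [0, 0, 0, 0], [0, 0, 0, 0]], "grip": 0}}

```text
clock: 49.9
ee_pos: [0.3313, 0.327, 0.1405]
orientation: [180.0, 0.0, -167.0]
ft_force: [-0.1, 1.3, 5.9]
gripper_width: 0.0152
finger_force: 59.1
```

>>> {"name": "step_arm", "arguments": {"plan": [[0, 0, 0.06, 0], [0, 0, 0.12, 0], [0, 0, 0.2, 0], [0, 0, 0.3, 0], [0, 0, 0.4, 0], [0, 0, 0.48, 0], [0, 0, 0.54, 0], [0, 0, 0.58, 0], [0, 0, 0.58, 0], [0, 0, 0.58, 0]]}}

```text
clock: 51.15
ee_pos: [0.3306, 0.3263, 0.3133]
orientation: [-179.9, -0.1, -167.0]
ft_force: [0.2, 0.2, -2.9]
gripper_width: 0.0153
finger_force: 58.8
```

>>> {"name": "step_arm", "arguments": {"plan": [[0.06, -0.03, 0.01, -0.01], [0.12, -0.06, 0.01, -0.02], [0.2, -0.09, 0.01, -0.03], [0.28, -0.12, 0.01, -0.045], [0.36, -0.15, 0.01, -0.055], [0.43, -0.17, 0.01, -0.055], [0.477, -0.182, 0.01, -0.055], [0.477, -0.182, 0.01, -0.055], [0.477, -0.182, 0.01, -0.055], [0.477, -0.182, 0.01, -0.055]]}}

```text
clock: 52.4
ee_pos: [0.4734, 0.2727, 0.3173]
orientation: [180.0, -0.0, -176.8]
ft_force: [-0.2, 0.2, -3.4]
gripper_width: 0.015
finger_force: 58.7
```

```bash
python3 - <<'E'
from h import *
s=get_state(); w=camera("wrist"); d=camera("side"); print(s["ee_pos"],s["orientation"])
print("tip exp px",wproj(s,[.5486,.2757,.284]),wproj(s,[.5736,.2771,.272]))
b=cv2.resize(d[140:260,240:340,::-1],None,fx=4,fy=4,interpolation=cv2.INTER_CUBIC); w=cv2.resize(w[160:400,220:420,::-1],None,fx=2,fy=2)
cv2.imwrite("pics/m5.png",np.hstack([b,w]))
E
```

```text
[0.4734181  0.27269801 0.31731   ] [ 1.79981393e+02 -2.37693092e-02 -1.76838655e+02]
tip exp px [315.48141874 334.70751669] [315.57801481 346.53692878]
```

View pics/m5.png

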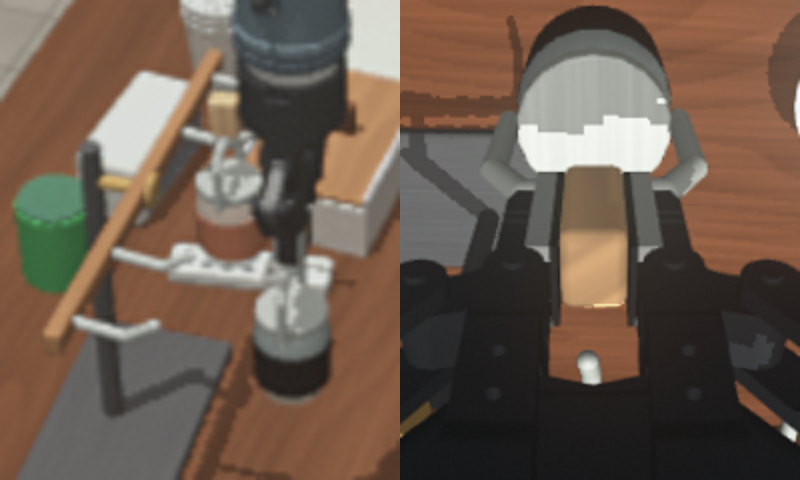

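The left-inner hook tip appears at wrist pixel (314,339) against an expected (315,335). It is aligned, so I'll advance.

>>> {"name": "step_arm", "arguments": {"plan": [[0.03, -0.003, 0, 0], [0.07, -0.002, 0, 0], [0.11, 0, 0, 0], [0.15, 0.003, 0, 0], [0.19, 0.006, 0, 0], [0.23, 0.008, 0, 0], [0.27, 0.01, 0, 0], [0.31, 0.013, 0, 0], [0.333, 0.015, 0, 0], [0.333, 0.015, 0, 0]]}}

```text
clock: 53.75
ee_pos: [0.5744, 0.2766, 0.3171]
orientation: [-180.0, -0.0, -176.9]
ft_force: [-0.1, 0.2, -4.0]
gripper_width: 0.0151
finger_force: 58.7
```

```bash
python3 - <<'E'
from h import *
s=get_state(); w=camera("wrist"); d=camera("side"); print(s["ee_pos"],s["ft_force"])
b=cv2.resize(d[140:260,240:340,::-1],None,fx=4,fy=4,interpolation=cv2.INTER_CUBIC); w=cv2.resize(w[160:400,220:420,::-1],None,fx=2,fy=2)
cv2.imwrite("pics/m6.png",np.hstack([b,w]))
E
```

```text
[0.57439081 0.27658312 0.31710379] [-0.10606652  0.15284893 -3.98473155]
```

View pics/m6.png

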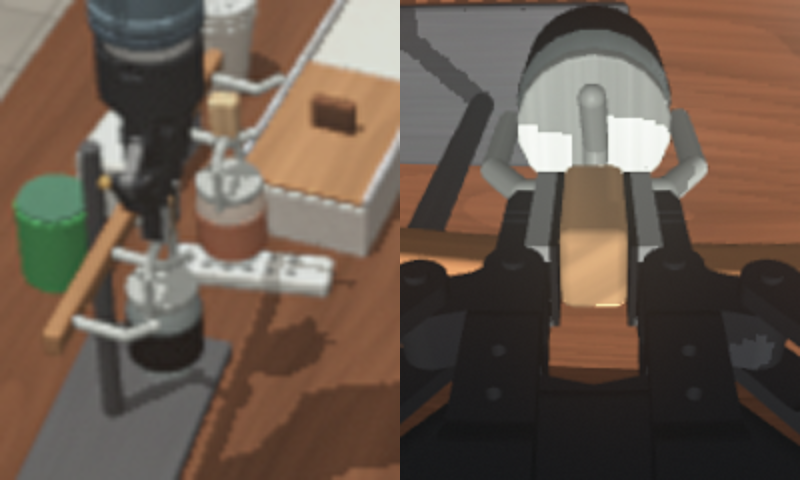

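The hook is through the bail (tip over the lid at (592,95)). My picture budget is used up, so from here I check by numbers only. Lowering.

>>> {"name": "step_arm", "arguments": {"plan": [[0, 0, -0.03, 0], [0, 0, -0.05, 0], [0, 0, -0.065, 0], [0, 0, -0.075, 0], [0, 0, -0.083, 0], [0, 0, -0.09, 0], [0, 0, -0.095, 0], [0, 0, -0.1, 0], [0, 0, -0.1, 0], [0, 0, -0.1, 0]]}}

```text
clock: 55.1
ee_pos: [0.5741, 0.2767, 0.2874]
orientation: [180.0, 0.0, -176.9]
ft_force: [-2.1, 0.5, 1.0]
gripper_width: 0.0151
finger_force: 59.3
```

Weight has transferred to the hook (−3.4 → +1 N). Release, lift and back away.

>>> {"name": "step_arm", "arguments": {"plan": [[0, 0, 0, 0], [0, 0, 0, 0], [0, 0, 0, 0], [0, 0, 0, 0], [0, 0, 0, 0], [0, 0, 0, 0], [0, 0, 0, 0], [0, 0, 0, 0], [0, 0, 0, 0], [0, 0, 0, 0]], "grip": 0.55}}

```text
clock: 56.35
ee_pos: [0.574, 0.2767, 0.2873]
orientation: [180.0, 0.0, -176.9]
ft_force: [0.2, -0.2, -0.2]
gripper_width: 0.047
finger_force: 0.0
```

>>> {"name": "step_arm", "arguments": {"plan": [[0, 0, 0.05, 0], [0, 0, 0.1, 0], [0, 0, 0.15, 0], [0, 0, 0.2, 0], [0, 0, 0.3, 0], [0, 0, 0.35, 0], [0, 0, 0.4, 0], [0, 0, 0.4, 0], [0, 0, 0.4, 0], [0, 0, 0.4, 0]]}}

```text
clock: 57.6
ee_pos: [0.5737, 0.2765, 0.4063]
orientation: [-180.0, -0.1, -176.9]
ft_force: [0.2, 0.1, -0.3]
gripper_width: 0.0468
finger_force: 0.0
```

>>> {"name": "step_arm", "arguments": {"plan": [[-0.3, 0, 0, 0], [-0.6, 0, 0, 0], [-0.7, 0.2, 0, 0], [-0.7, 0.4, 0, 0], [-0.7, 0.6, 0, 0], [-0.7, 0.8, 0, 0], [-0.7, 0.8, 0, 0], [-0.7, 0.8, 0, 0], [-0.7, 0.8, 0, 0], [-0.7, 0.8, 0, 0]]}}

```text
clock: 58.85
ee_pos: [0.3648, 0.5153, 0.4078]
orientation: [180.0, 0.0, -177.0]
ft_force: [-0.5, -1.0, 0.7]
gripper_width: 0.047
finger_force: 0.0
```

```bash
python3 - <<'E'
from h import *
s=get_state(); print(s["ee_pos"],s["ft_force"])
t=camera("top"); cv2.imwrite("pics/tf.png",t[:,:,::-1]); cv2.imwrite("pics/sf.png",camera("side")[:,:,::-1])
def cen(im,lo,hi,q,r):
    hsv=cv2.cvtColor(im,cv2.COLOR_RGB2HSV); m=np.zeros(hsv.shape[:2],np.uint8); x,y=np.int32(q); m[y-r:y+r,x-r:x+r]=cv2.inRange(hsv,lo,hi)[y-r:y+r,x-r:x+r]
    n,_,st,c=cv2.connectedComponentsWithStats(m); i=1+st[1:,4].argmax(); return c[i],st[i,4]
d=camera("side")
for n,q in (("LI",[.5736,.2771,.297]),("RI",[.5829,.1074,.297])):
    pt,ps=proj("top",q)[0],proj("side",q)[0]
    a,b=cen(t,(12,40,150),(30,150,255),pt,9),cen(d,(12,40,140),(30,150,255),ps,9)
    print(n,pt,a,ps,b, *tri(a[0],b[0]), plane("top",*a[0],.305))
L,Rr=[blob(t,(8,140,120),(22,255,255),roi,lambda u,v:plane("top",u,v,.28)) for roi in ((200,140,275,165),(300,130,380,160))]; print("bar",L,Rr)
print("cover",blob(t,(8,100,150),(22,255,255),(390,140,535,210),lambda u,v:plane("top",u,v,.063)))
E
```

```text
[0.36483217 0.51526787 0.40775915] [-0.54364196 -0.96393503  0.71233554]
LI [255.92324739 167.79094811] (array([255.6031746 , 166.34920635]), np.int32(63)) [279.81164366 200.02479916] (array([278.69512195, 199.7804878 ]), np.int32(82)) [0.57691817 0.27772333 0.2976119 ] 0.0001757681320090184 [0.57557402 0.27643161 0.305     ]
RI [326.67865422 162.05598612] (array([326.91803279, 160.6557377 ]), np.int32(61)) [296.22616207 166.10737593] (array([294.97297297, 165.68918919]), np.int32(74)) [0.58675784 0.10686156 0.29723573] 0.001053205541022394 [0.58466659 0.10650783 0.305     ]
bar (array([0.6174, 0.327 ]), array([0.183, 0.06 ]), 88.4) (array([0.629 , 0.0763]), array([0.193, 0.072]), 88.3)
cover (array([ 0.5814, -0.1785]), array([0.195, 0.121]), 88.4)
```

Both jars hang within 4 mm of their seats at equal height, so the bar is level, and the cover is home. Handing in.

```bash
python3 -c "
from station import *
print(finish_job())"
```

```text
the job is handed in; nothing more can be done
None
```

The job is handed in, but no verdict came back: both cartons are in the tea box with its cover fully home, and the only two jars I found, black and brick-red, hang on the matching inner hooks with the bar level by measurement. I viewed 15 pictures, one over the limit of 14.

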